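# Show the oiled blank's code label to the bench scanner

## Task

Read the freshly oiled wooden blank into stock: slide the scanner's yellow shutter fully up by its handle, and push the turntable round by its blue posts until the blank's yellow code label squarely faces the scanner. With the shutter up and the label facing the scanner, press the green trigger button right down, then slide the shutter fully down again and leave the label facing the scanner. The oil is wet, so do not touch the blank itself and keep it standing on the turntable; leave the oil bottle, the red carton and the paste tin where they are.

Things in the scene. Friction and masses are not known exactly. Their poses are not given: they have to be found in the camera images.
- station: Fixed scanning station on a grey base plate 300 x 200 x 10 mm. Origin on the bench top under the turntable's axis; +x points from turntable to scanner, z up. Plate: x -100 to +200 mm. Scanner: black block 150 mm wide along y, window at x = +148 mm, top z = 124 mm. Shutter rails: x 131 to 151 mm, y +-66 mm, 14 mm wide, top z = 134 mm. Place and heading vary.
- turntable_centre (a point): Middle of the turntable's upper face (z = 26 mm), on its upright axis. The disc is aluminium, 180 mm across, with a thin black rubber pad under the blank.
- turntable (a joint): Angle of the turntable, rad, counter-clockwise from above, no end stops, light friction, stays where it is left. Six blue upright posts, 12 mm thick and 55 mm tall above the disc (z = 25 to 80 mm), stand on a circle of 75 mm radius, every 60 degrees; at angle 0 one is on the station's +x side.
- post_0 (a point): Top of one of the six posts (the one on the station's +x side at turntable angle 0); it turns with the turntable.
- blank: Loose wooden cylinder, 68 mm across and 69 mm tall, about 0.18 kg, standing about the middle of the turntable and turning with it. Origin at the centre of its underside, z up; its +x points out through the middle of its label. Label: yellow with black bars, 37 mm wide; a yellow tab 16 mm wide runs from it over the top edge towards the middle of the top.
- label_mid (a point): Middle of the code label on the side of the blank, 34 mm from its axis and 36 mm above its underside.
- shutter (a joint): Height of the yellow shutter, m: 0 fully down (covers the scanner window), 0.075 fully up. It slides vertically with about 3 N of friction, weighs 0.15 kg and stays where it is left.
- shutter_handle (a point): Middle of the shutter's steel bar handle: a round bar 12 mm thick, 90 mm long along the station's y, 35 mm in front of the shutter panel (29 mm free behind it); its middle is 116 mm above the bench with the shutter down. Can be pinched from above or hooked from below. The shutter panel ends 8 mm above the bar's middle.
- trigger (a joint): Travel of the green trigger button, m: 0 released, 0.006 fully down, about 4 N; it springs back.
- trigger_top (a point): Middle of the top of the green trigger button (32 mm across, pressed straight down) on its small grey housing that is fixed to the bench beside the station.
- oil_bottle: Bystander: cream oil bottle with red cap, 47 mm across, 124 mm tall; origin at the centre of its underside.
- red_carton: Bystander: red carton 50 x 62 x 75 mm; origin at the centre of its underside.
- paste_tin: Bystander: tall red and black tin, 53 mm across, 100 mm tall; origin at the centre of its underside.
Things that resemble listed ones, but are neither listed nor needed, are in the scene too. What is meant by the blank is not purple or turquoise, and is the larger of those in its own colour.

How it is judged:
By the outcome, as a careful person would: the job done as asked, in the order asked, and still so for the second after the job is handed in, with the robot touching nothing.
It also fails if it takes over 67 s, if anything falls off the work surface, if the arm or the gripper's body presses on something with over 40 N, if the wrist force passes 120 N, or if a joint passes its speed limit or range.

## Robot

A 7-joint arm with a two-finger parallel gripper is mounted at the origin on the work surface; the furniture and walls round the work are solid. World frame = base frame: x ahead of the robot, y to its left, z up, the work surface at z = 0. Lengths are in m, angles in rad, forces in N, time in s.
With the tool pointing down it reaches from about 0.4 to 0.85 m from the base axis. Payload 10.4 kg.
Tool frame: the origin (TCP) lies at the very end of the fingers, on their centre line; the grasp point (between the pads) lies 19 mm behind it (r.grip_depth is the distance from the TCP to the grasp point, in m); z points along the fingers, y is the line along which they close (so a half turn about z gives the same grasp; the last joint's range is limited). The gripper opens to 85 mm and grips with 20 to 120 N. Pads are 22 mm wide; open, the fingers measure 114 mm over their backs; the gripper's body (76 mm by 85 mm) begins 54 mm behind the grasp point. The pads swing forward as they close: fully open they stand 13 mm farther back than shut.
Start: joints at [1.204, 0.332, -0.065, 1.46, 0.022, 1.35, -0.088], TCP at [0.211, -0.588, 0.231] pointing down, gripper open.
Joint ranges: [-2.6, 2.6], [-0.5, 2.12], [-1.47, 1.34], [0.16, 2.42], [-1.27, 4.41], [0.06, 2.06], [-2.6, 2.6]. Speed limits (rad/s): [2.22, 2.22, 2.79, 2.79, 3.14, 3.14, 3.14].

## Interface

Orientations are given as [roll, pitch, yaw] about the fixed x, y, z axes, in that order (R = Rz(yaw) Ry(pitch) Rx(roll)).
In Python, from cell import r, cams, job gives the robot as it stands.
- The arm moves only by the tool arm_command, never from a script. Its argument "plan" is a list that holds one entry, the list of rows, each a list of 7 numbers: the shift along the tool's x, y, z each as a share of 0.03 m, from -1 to 1, then the turn, a rotation vector about the tool's x, y, z each as a share of 8 degrees, from -1 to 1, then the opening, from 0 (shut) to 1 (fully open). A call has 1 to 20 rows; each row shifts and turns the commanded pose from where the row before left it, along the tool's axes as they then stand; what a row does not reach is not made up. A row lasts 1/10 s, in which the tool goes at most 50 mm and 8.59 degrees, less where a joint would pass 70% of its speed; a pose out of reach is approached as far as the arm can. A call with a number of a shift or a turn outside -1 to 1 is refused whole. A call with a gripper value outside its range is refused whole. The fingers move at their own pace and stop on an object; "squeeze" is the grip in N (left out, the last holds). Time passes only in rows, so rows that do not move let the fingers close. It gives the time, the measured TCP pose, the force, the opening and the grip force at its end, in the units of the state.
- r.state(): the state, without advancing time (a new reading comes with each control period).
- cams.snapshot(name): name is "scene" or "top" or "wrist"; returns a dict with "pixels" (480x640x3 uint8, red, green, blue), "intrinsics" (3x3 intrinsics, pixels), "R" (3x3) and "t" (3): a world point X has camera coordinates R X + t. Camera axes: x right, y down, z forward; pixel columns grow to the right and rows downward; lengths in m; the calibration is good to about 2 mm. The wrist camera is an equidistant fisheye: a pixel r from the principal point sees the ray r / f radians off the axis. A picture is of the moment at which its call begins. There is no depth.
- job.job_done(): hands the job in; it is judged then, once.
The state is a dict: "t": time; "joints": joint angles; "joint_vel": joint speeds; "joint_efforts": joint torques, N m; "tcp_pos": TCP position; "ee_rot": TCP orientation; "force": force on the tool from outside, world axes, zero at the start; "moment": the same for the moment, N m; "opening": finger opening in m; "grip_force": force on a finger pad.
Only numpy, scipy, OpenCV 4.12 (cv2) and the standard library are available. Lean on these libraries where they do the work, as an engineer would, in place of code of your own. Each camera call takes 0.05 s, during which the arm holds its last target. There are 200 camera calls.

## Working session

There is one attempt and no reset: what is moved stays moved. The work goes in short steps, Python scripts to look and compute and a tool call to move; the robot and the scene stay as the last step left them, time stands still between calls to the robot, and variables do not carry over. Pictures are saved under pics/ and viewed, at most 10 in all, crops included, and the job is handed in when it is done.

Besides the shell and the picture viewer there is one more tool, called after "Request:" by a JSON object that holds its "op" and its "data". arm_command: Moves the arm, as the interface text tells. Shift numbers are shares of 0.03 m and turn numbers shares of 8 degrees, none past 1 either way. Its arguments: {"type":"object","properties":{"plan":{"type":"array"},"squeeze":{"type":"number"}},"required":["plan"]}

```bash
mkdir -p pics; ls; python3 - <<'E'
from cell import r,cams
import cv2,pickle
d={}
for n in("scene","top"):
    s=cams.snapshot(n);d[n]=s
    cv2.imwrite(f"pics/{n}0.png",s["pixels"][:,:,::-1])
    print(n,s["intrinsics"].round(1).tolist(),s["R"].round(3).tolist(),s["t"].round(3).tolist())
pickle.dump(d,open("d0.pkl","wb"))
print(r.state())
E
```

```text
pics
scene [[584.0, 0.0, 308.2], [0.0, 584.0, 243.5], [0.0, 0.0, 1.0]] [[-0.618, -0.786, -0.008], [-0.593, 0.473, -0.652], [0.516, -0.398, -0.758]] [0.345, 0.396, 0.914]
top [[488.2, 0.0, 317.1], [0.0, 488.2, 240.7], [0.0, 0.0, 1.0]] [[-0.006, -1.0, 0.01], [-0.987, 0.004, -0.161], [0.16, -0.011, -0.987]] [-0.008, 0.575, 1.155]
{'t': 0.1, 'joints': array([ 1.20440638,  0.33281307, -0.06470991,  1.46083151,  0.02162256,
        1.34987836, -0.08851442]), 'joint_vel': array([ 2.98284506e-04, -1.13428978e-03, -7.52713619e-04, -3.10878306e-03,
        2.62358989e-04,  1.37110039e-03, -8.79963042e-05]), 'joint_efforts': array([ 1.32797504e-03, -6.26750350e+01,  4.88221971e-02, -3.92425597e+01,
        1.61478692e-02,  7.05794926e-03,  6.70161876e-05]), 'tcp_pos': array([ 0.21055103, -0.58813013,  0.2306051 ]), 'ee_rot': array([-3.14036078e+00,  7.25574857e-05,  3.43808570e-01]), 'force': array([-0.30943588,  0.05795639,  0.35337632]), 'moment': array([ 0.00955893, -0.03014176,  0.00204212]), 'grip_force': 0.0, 'opening': 0.08523268748128703}
```

View pics/scene0.png

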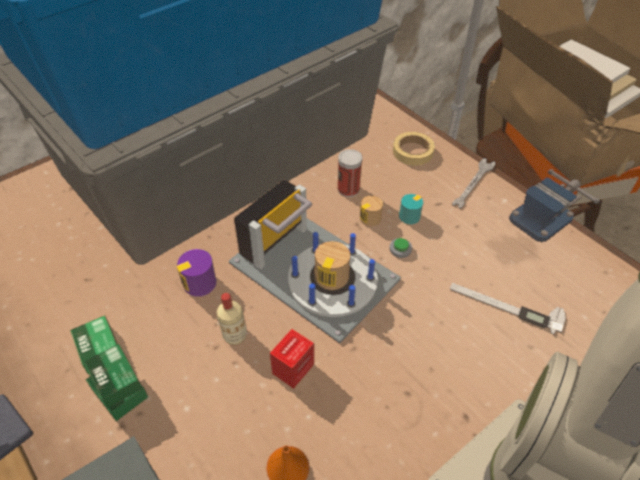

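View pics/top0.png

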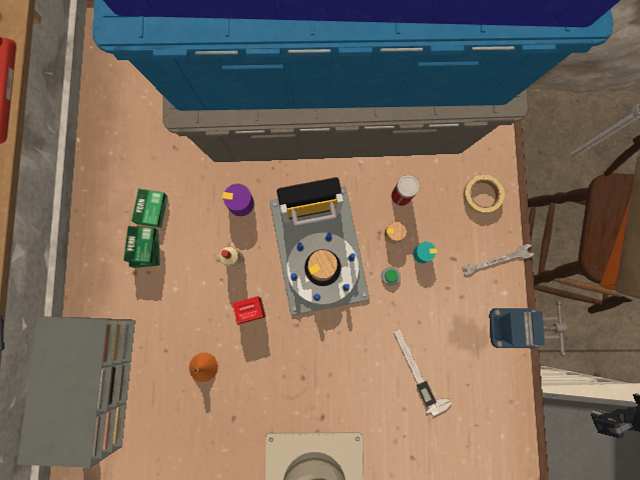

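The top view shows the station around (320,250). The shutter handle is at (314,213), the green button at (391,276), the oil bottle at (230,256), the carton at (249,310) and the tin at (405,190). Four things could be the blank in the top view: wooden on the turntable (323,265), small wooden (397,231), purple (238,199) and turquoise (426,252). The wooden one on the turntable fits, because it is the larger one in wood colour. I'll confirm that in a crop.

```bash
python3 - <<'E'
import cv2,pickle,numpy as np
d=pickle.load(open("d0.pkl","rb"))
a=d["top"]["pixels"][165:325,265:425,::-1]; b=d["scene"]["pixels"][170:350,225:425,::-1]
cv2.imwrite("pics/c1.png",cv2.resize(a,(600,600),interpolation=cv2.INTER_CUBIC)) # 3.75
cv2.imwrite("pics/c2.png",cv2.resize(b,(660,594),interpolation=cv2.INTER_CUBIC)) # 3.3
E
```

```text
(no output)
```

View pics/c1.png

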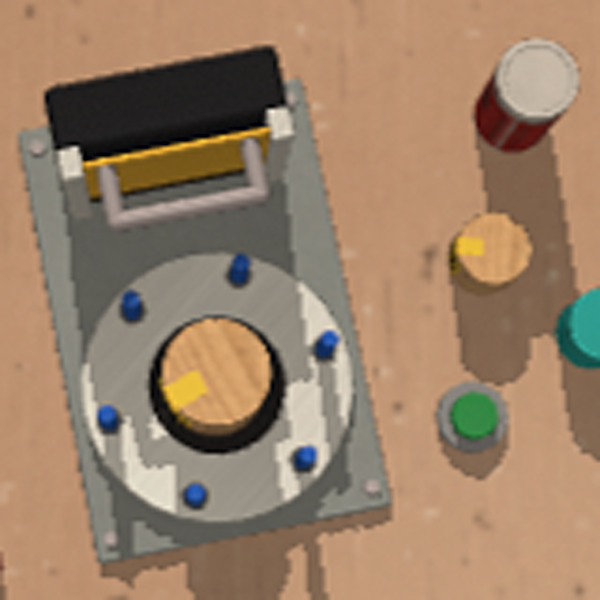

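View pics/c2.png

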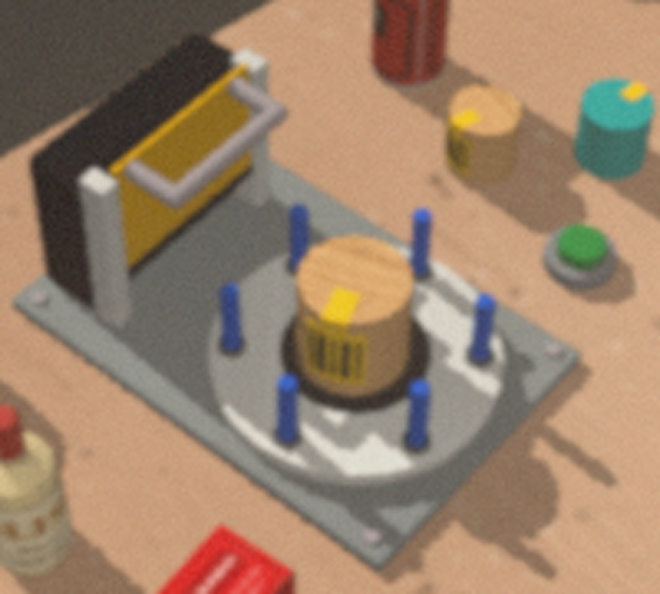

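The crops confirm the blank: it is the larger wooden cylinder, on the turntable, with its label towards lower left. The small wooden one stands at c1 (490,248). Next I triangulate.

```bash
cat > h.py <<'E'
import numpy as np,pickle,cv2
d=pickle.load(open("d0.pkl","rb"))
P={k:s["intrinsics"]@np.c_[s["R"],s["t"]] for k,s in d.items()}
T=lambda p:(265+p[0]/3.75,165+p[1]/3.75)
S=lambda p:(225+p[0]/3.3,170+p[1]/3.3)
def tri(a,b):
    X=cv2.triangulatePoints(P["top"],P["scene"],np.array(a,float),np.array(b,float)).ravel();X=X[:3]/X[3]
    e=max(np.linalg.norm(proj(k,X)-q) for k,q in(("top",a),("scene",b)));return X,e
def proj(k,X):
    x=P[k]@np.r_[X,1];return x[:2]/x[2]
def at(k,p,z): # pixel on plane z
    M=P[k];A=M[:,:2];b=M[:,2]*z+M[:,3];H=np.c_[A,b];x=np.linalg.solve(H,np.r_[p,1]);return x[:2]/x[2]
E
python3 - <<'E'
from h import *
pr=lambda n,x:print(n,x[0].round(4),round(x[1],2))
hl=tri(T((117,218)),S((177,196)));hr=tri(T((264,190)),S((280,110)))
pr("hl",hl);pr("hr",hr)
pr("btn",tri(T((475,413)),S((582,243))))
pr("blanktop",tri(T((216,371)),S((355,268))))
a=[(131,297),(240,258),(329,335),(308,450),(195,487),(108,410)];b=[(231,290),(299,211),(422,215),(485,300),(419,385),(288,380)]
for k in range(6):
    R=[tri(T(a[i]),S(b[(i+k)%6])) for i in range(6)]
    if max(e for _,e in R)<3:
        for x in R: pr("post",x)
        c=np.mean([x for x,_ in R],0);print(c.round(4),[np.degrees(np.arctan2(*(x-c)[1::-1])).round(1) for x,_ in R],[np.linalg.norm((x-c)[:2]).round(4) for x,_ in R])
bt=at("top",T((216,371)),.095);print("bt",bt)
for p in((205,382),(185,390),(170,396)):
    q=at("top",T(p),.095);print("tab",q,np.degrees(np.arctan2(*(q-bt)[::-1])))
q=at("scene",S((337,350)),.062);print(q,np.degrees(np.arctan2(*(q-bt)[::-1])))
# station heading from plate edge corners (z .01): top crop left edge & right edge
for p in((25,133),(103,575-12),(298,85),(390,505)):print("plate",at("top",T(p),.01))
for n,p,z in(("bottle",(230,253),.12),("carton",(249,309),.075),("tin",(407,185),.1),("railL",T((70,157)),.134),("railR",T((281,120)),.134)):print(n,at("top",p,z))
E
```

```text
hl [0.6022 0.0368 0.1275] 0.66
hr [ 0.62   -0.0535  0.1268] 0.42
btn [ 0.4916 -0.1977  0.0163] 0.34
blanktop [ 0.5111 -0.023   0.1032] 0.1
post [0.5615 0.0299 0.0753] 0.43
post [ 0.5863 -0.0406  0.0742] 0.7
post [ 0.5362 -0.0966  0.0752] 0.57
post [ 0.4631 -0.082   0.075 ] 0.53
post [ 0.44   -0.0106  0.0761] 0.62
post [0.4892 0.0444 0.0751] 0.45
[ 0.5127 -0.0259  0.0752] [np.float64(48.8), np.float64(-11.3), np.float64(-71.6), np.float64(-131.5), np.float64(168.1), np.float64(108.5)] [np.float64(0.0741), np.float64(0.075), np.float64(0.0745), np.float64(0.0749), np.float64(0.0743), np.float64(0.0742)]
bt [ 0.51216234 -0.02297897]
tab [ 0.50529207 -0.01606026] 134.79870937208196
tab [ 0.50033984 -0.00355341] 121.3249170237987
tab [0.49663093 0.00581343] 118.34363679421274
[0.49547977 0.00209751] 123.6345375118511
plate [0.68639224 0.10482152]
plate [0.39482292 0.0507193 ]
plate [ 0.71973536 -0.08283753]
plate [ 0.43183455 -0.139741  ]
bottle [0.53552932 0.18996696]
carton [0.40896622 0.15006104]
tin [ 0.70104671 -0.2268402 ]
railL [0.64033111 0.06659556]
railR [ 0.66328168 -0.06343594]
```

Request:
{"op": "arm_command", "data": {"plan": [[[0, 0, 0, 0, 0, -1, 0.31], [0, 0, 0, 0, 0, -1, 0.31], [0, 0, 0, 0, 0, -1, 0.31], [0, 0, 0, 0, 0, -1, 0.31], [0, 0, 0, 0, 0, -1, 0.31], [0, 0, 0, 0, 0, -1, 0.31], [0, 0, 0, 0, 0, -1, 0.31], [0, 0, 0, 0, 0, -1, 0.31], [0, 0, 0, 0, 0, -1, 0.31], [0, 0, 0, 0, 0, -1, 0.31], [0, 0, 0, 0, 0, -0.1, 0.31]]]}}

```text
t: 1.2
tcp_pos: [0.2105, -0.5882, 0.2308]
ee_rot: [-3.142, -0.001, 1.757]
force: [1.1, -0.1, -0.2]
opening: 0.0267
grip_force: 0.0
```

Request:
{"op": "arm_command", "data": {"plan": [[[0.83, 0.83, 0, 0, 0, 0, 0.31], [0.83, 0.83, 0, 0, 0, 0, 0.31], [0.83, 0.83, 0, 0, 0, 0, 0.31], [0.83, 0.83, 0, 0, 0, 0, 0.31], [0.83, 0.83, 0, 0, 0, 0, 0.31], [0.83, 0.83, 0, 0, 0, 0, 0.31], [0.83, 0.83, 0, 0, 0, 0, 0.31], [0.83, 0.83, 0, 0, 0, 0, 0.31], [0.83, 0.83, 0, 0, 0, 0, 0.31], [0.83, 0.83, 0, 0, 0, 0, 0.31], [0.83, 0.83, 0, 0, 0, 0, 0.31], [0.83, 0.83, 0, 0, 0, 0, 0.31], [0.83, 0.83, 0, 0, 0, 0, 0.31], [0.83, 0.83, 0, 0, 0, 0, 0.31], [0.83, 0.83, 0, 0, 0, 0, 0.31], [0.83, 0.83, 0, 0, 0, 0, 0.31], [0.83, 0.83, 0, 0, 0, 0, 0.31], [0.83, 0.83, 0, 0, 0, 0, 0.31], [0.83, 0.83, 0, 0, 0, 0, 0.31], [0, 0, 0, 0, 0, 0, 0.31]]]}}

```text
t: 3.2
tcp_pos: [0.5908, -0.0315, 0.2309]
ee_rot: [3.141, -0.003, 1.757]
force: [-1.1, 1.1, 0.8]
opening: 0.0265
grip_force: 0.0
```

Request:
{"op": "arm_command", "data": {"plan": [[[0.63, 0.8, 0, 0, 0, 0, 0.31], [0, 0, 0, 0, 0, 0, 0.31], [0, 0, 0, 0, 0, 0, 0.31]]]}}

```text
t: 3.5
tcp_pos: [0.6097, -0.014, 0.2309]
ee_rot: [-3.141, -0.0, 1.752]
force: [0.3, -0.5, 0.0]
opening: 0.0265
grip_force: 0.0
```

```bash
python3 - <<'E'
from cell import r,cams
import cv2,pickle,numpy as np
s=cams.snapshot("wrist");pickle.dump(s,open("w1.pkl","wb"))
cv2.imwrite("pics/w1.png",s["pixels"][:,:,::-1])
print(r.state()["tcp_pos"],s["intrinsics"].tolist())
K=s["intrinsics"]
def fp(X):
    c=s["R"]@X+s["t"];th=np.arctan2(np.hypot(c[0],c[1]),c[2]);u=c[:2]/np.hypot(c[0],c[1])*th*K[0,0];return (u+K[:2,2]).round(1)
for X in([.6022,.0368,.116],[.62,-.0535,.116],[.5127,-.0259,.095],[.4916,-.1977,.016],[.6111,-.0084,.2]):print(X,fp(np.array(X)))
E
```

```text
[ 0.60950727 -0.01474634  0.23097383] [[371.64829954431775, 0.0, 322.08535117417193], [0.0, 371.64829954431775, 244.39556102290769], [0.0, 0.0, 1.0]]
[0.6022, 0.0368, 0.116] [324.2 168. ]
[0.62, -0.0535, 0.116] [325.5 289.4]
[0.5127, -0.0259, 0.095] [200.3 224. ]
[0.4916, -0.1977, 0.016] [196.3 340.9]
[0.6111, -0.0084, 0.2] [326.2 279.2]
```

View pics/w1.png

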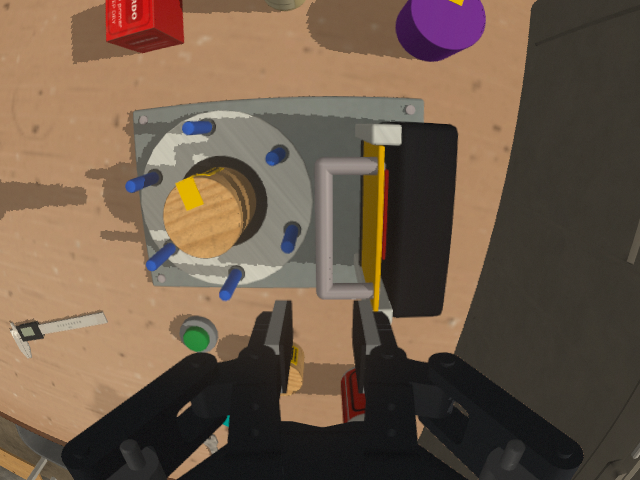

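The wrist view shows the bar running along column 325, rows 158 to 298, within a pixel of where I predicted it. I descend and pinch it.

Request:
{"op": "arm_command", "data": {"plan": [[[0.2, 0.09, 0.8, 0, 0, 0, 0.31], [0, 0, 0.8, 0, 0, 0, 0.31], [0, 0, 0.8, 0, 0, 0, 0.31], [0, 0, 0.7, 0, 0, 0, 0.31], [0, 0, 0.5, 0, 0, 0, 0.31], [0, 0, 0.4, 0, 0, 0, 0.31], [0, 0, 0.3, 0, 0, 0, 0.31], [0, 0, 0, 0, 0, 0, 0.31], [0, 0, 0, 0, 0, 0, 0.31]]]}}

```text
t: 4.45
tcp_pos: [0.6117, -0.0077, 0.1029]
ee_rot: [3.141, 0.0, 1.754]
force: [0.5, 0.5, 0.7]
opening: 0.0261
grip_force: 0.0
```

Request:
{"op": "arm_command", "data": {"plan": [[[0, 0, 0.18, 0, 0, 0, 0.31], [0, 0, 0, 0, 0, 0, 0], [0, 0, 0, 0, 0, 0, 0], [0, 0, 0, 0, 0, 0, 0], [0, 0, 0, 0, 0, 0, 0], [0, 0, 0, 0, 0, 0, 0]]], "squeeze": 50}}

```text
t: 5.05
tcp_pos: [0.6096, -0.0081, 0.0961]
ee_rot: [-3.137, 0.0, 1.754]
force: [-6.5, -0.6, -0.2]
opening: 0.0108
grip_force: 48.6
```

Request:
{"op": "arm_command", "data": {"plan": [[[0, 0, -0.5, 0, 0, 0, 0], [0, 0, -0.5, 0, 0, 0, 0], [0, 0, -0.5, 0, 0, 0, 0], [0, 0, -0.5, 0, 0, 0, 0], [0, 0, -0.5, 0, 0, 0, 0], [0, 0, 0, 0, 0, 0, 0], [0, 0, 0, 0, 0, 0, 0]]]}}

```text
t: 5.75
tcp_pos: [0.6094, -0.0079, 0.1689]
ee_rot: [-3.136, -0.002, 1.754]
force: [3.9, 1.1, -29.1]
opening: 0.01
grip_force: 51.1
```

Request:
{"op": "arm_command", "data": {"plan": [[[0, 0, -0.06, 0, 0, 0, 0], [0, 0, 0, 0, 0, 0, 0], [0, 0, 0, 0, 0, 0, 0]]]}}

```text
t: 6.05
tcp_pos: [0.6094, -0.0079, 0.1691]
ee_rot: [-3.136, -0.002, 1.755]
force: [10.2, 1.2, -42.4]
opening: 0.0103
grip_force: 49.9
```

Request:
{"op": "arm_command", "data": {"plan": [[[0, 0, 0, 0, 0, 0, 0.31], [0, 0, 0, 0, 0, 0, 0.31], [0, 0, 0, 0, 0, 0, 0.31], [0, 0, -0.6, 0, 0, 0, 0.31], [0, 0, -0.8, 0, 0, 0, 0.31], [0, 0, -0.8, 0, 0, 0, 0.31], [-0.39, -0.7, 0, 0, 0, 0, 0.31], [-0.39, -0.7, 0, 0, 0, 0, 0], [-0.39, -0.7, 0, 0, 0, 0, 0], [-0.39, -0.7, 0, 0, 0, 0, 0], [-0.39, -0.7, 0, 0, 0, 0, 0], [-0.39, -0.7, 0, 0, 0, 0, 0], [0, 0, 0, 0, 0, 0, 0]]]}}

```text
t: 7.35
tcp_pos: [0.4991, -0.1022, 0.2412]
ee_rot: [3.141, 0.003, 1.75]
force: [0.4, -0.2, 0.2]
opening: 0.0
grip_force: 0.0
```

Request:
{"op": "arm_command", "data": {"plan": [[[0, 0, 0, 0, 0, -1, 0], [0, 0, 0, 0, 0, -1, 0], [0, 0, 0, 0, 0, -1, 0], [0, 0, 0, 0, 0, -1, 0], [0, 0, 0, 0, 0, -1, 0], [0, 0, 0, 0, 0, -1, 0], [0, 0, 0, 0, 0, -1, 0], [0, 0, 0, 0, 0, -1, 0], [0, 0, 0, 0, 0, -0.5, 0], [0, 0, 0, 0, 0, 0, 0]]]}}

```text
t: 8.35
tcp_pos: [0.5011, -0.099, 0.2407]
ee_rot: [-3.141, 0.002, 2.943]
force: [-0.4, -0.7, 0.5]
opening: -0.0002
grip_force: 0.0
```

```bash
python3 - <<'E'
from cell import r,cams
import cv2,pickle
s=cams.snapshot("wrist");cv2.imwrite("pics/w2.png",s["pixels"][:,:,::-1]);pickle.dump(s,open("w2.pkl","wb"))
t=r.state();print(t["tcp_pos"],t["ee_rot"],t["joints"],t["force"])
E
```

```text
[ 0.50096153 -0.0991482   0.24055001] [-3.14149431e+00  1.58014900e-03  2.93987444e+00] [ 0.8265573   0.13881627 -0.77627541  1.71271805  0.1003524   1.32913084
  1.40025016] [-0.24643299 -0.0431261   0.09263724]
```

View pics/w2.png

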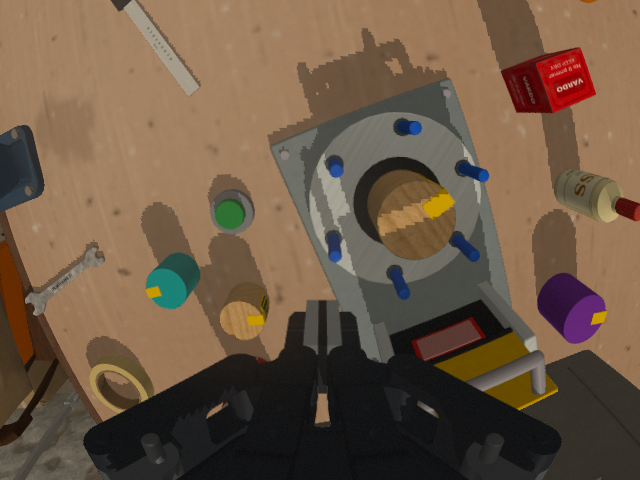

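The shutter is up (red window visible at (450,340)) and the fingers are over the gap between two posts. I descend and sweep clockwise.

Request:
{"op": "arm_command", "data": {"plan": [[[0.1, 0, 0.8, 0, 0, -0.2, 0], [0, 0, 0.8, 0, 0, 0, 0], [0, 0, 0.8, 0, 0, 0, 0], [0, 0, 0.8, 0, 0, 0, 0], [0, 0, 0.8, 0, 0, 0, 0], [0, 0, 0.8, 0, 0, 0, 0], [0, 0, 0.7, 0, 0, 0, 0], [0, 0, 0.5, 0, 0, 0, 0], [0, 0, 0.18, 0, 0, 0, 0], [0, 0, 0, 0, 0, 0, 0]]]}}

```text
t: 9.4
tcp_pos: [0.4974, -0.0989, 0.0542]
ee_rot: [3.141, -0.0, 2.968]
force: [1.4, 0.3, 0.5]
opening: 0.0
grip_force: 0.0
```

Request:
{"op": "arm_command", "data": {"plan": [[[0.174, 0.006, 0, 0, 0, 0.5, 0], [0.174, 0.006, 0, 0, 0, 0.5, 0], [0.174, 0.006, 0, 0, 0, 0.5, 0], [0.13, 0.004, 0, 0, 0, 0.38, 0], [0.13, 0.004, 0, 0, 0, 0.38, 0], [0.13, 0.004, 0, 0, 0, 0.38, 0], [0.13, 0.004, 0, 0, 0, 0.38, 0], [0.13, 0.004, 0, 0, 0, 0.38, 0], [0.13, 0.004, 0, 0, 0, 0.38, 0], [0.13, 0.004, 0, 0, 0, 0.38, 0], [0.13, 0.004, 0, 0, 0, 0.38, 0], [0.13, 0.004, 0, 0, 0, 0.38, 0], [0.13, 0.004, 0, 0, 0, 0.38, 0]]]}}

```text
t: 10.7
tcp_pos: [0.4525, -0.0717, 0.0556]
ee_rot: [3.141, 0.002, 2.226]
force: [-0.1, -2.4, -0.2]
opening: 0.0003
grip_force: 0.5
```

Request:
{"op": "arm_command", "data": {"plan": [[[0.13, 0.004, 0, 0, 0, 0.38, 0], [0.13, 0.004, 0, 0, 0, 0.38, 0], [0.13, 0.004, 0, 0, 0, 0.38, 0], [0.13, 0.004, 0, 0, 0, 0.38, 0], [0.13, 0.004, 0, 0, 0, 0.38, 0], [0.13, 0.004, 0, 0, 0, 0.38, 0], [0.13, 0.004, 0, 0, 0, 0.38, 0], [0.13, 0.004, 0, 0, 0, 0.38, 0], [0.13, 0.004, 0, 0, 0, 0.38, 0], [0.13, 0.004, 0, 0, 0, 0.38, 0], [0.13, 0.004, 0, 0, 0, 0.38, 0], [0.13, 0.004, 0, 0, 0, 0.38, 0], [0.13, 0.004, 0, 0, 0, 0.38, 0], [0.13, 0.004, 0, 0, 0, 0.38, 0], [0.13, 0.004, 0, 0, 0, 0.38, 0], [0.13, 0.004, 0, 0, 0, 0.38, 0], [0.13, 0.004, 0, 0, 0, 0.38, 0], [0.13, 0.004, 0, 0, 0, 0.38, 0], [0.13, 0.004, 0, 0, 0, 0.38, 0], [0.13, 0.004, 0, 0, 0, 0.38, 0]]]}}

```text
t: 12.7
tcp_pos: [0.4432, 0.0026, 0.0555]
ee_rot: [3.14, -0.0, 1.165]
force: [-1.4, 0.7, -0.3]
opening: 0.0
grip_force: 0.5
```

Request:
{"op": "arm_command", "data": {"plan": [[[0.13, 0.004, 0, 0, 0, 0.38, 0], [0.13, 0.004, 0, 0, 0, 0.38, 0], [0.13, 0.004, 0, 0, 0, 0.38, 0], [0.13, 0.004, 0, 0, 0, 0.38, 0], [0.1, 0.003, 0, 0, 0, 0.29, 0], [0.06, 0.002, 0, 0, 0, 0.18, 0], [0.03, 0.001, 0, 0, 0, 0.1, 0], [0, 0, 0, 0, 0, 0, 0]]]}}

```text
t: 13.5
tcp_pos: [0.4542, 0.0206, 0.0548]
ee_rot: [3.141, -0.001, 0.876]
force: [0.7, 0.1, 0.3]
opening: 0.0
grip_force: 0.0
```

Request:
{"op": "arm_command", "data": {"plan": [[[-0.2, 0, 0, 0, 0, 0, 0], [0, 0, -0.8, 0, 0, 0, 0], [0, 0, -0.8, 0, 0, 0, 0], [0, 0, -0.8, 0, 0, 0, 0], [0, 0, -0.8, 0, 0, 0, 0], [0, 0, -0.8, 0, 0, 0, 0], [0, 0, -0.8, 0, 0, 0, 0], [0, 0, 0, 0, 0, 0, 0]]]}}

```text
t: 14.3
tcp_pos: [0.4512, 0.0156, 0.2013]
ee_rot: [3.137, -0.003, 0.876]
force: [1.0, 0.1, -0.9]
opening: -0.0002
grip_force: 0.0
```

```bash
python3 - <<'E'
from cell import r,cams
import cv2,pickle
s=cams.snapshot("wrist");pickle.dump(s,open("w3.pkl","wb"))
cv2.imwrite("pics/w3.png",s["pixels"][:,:,::-1])
t=cams.snapshot("top");pickle.dump(t,open("t3.pkl","wb"))
cv2.imwrite("pics/t3.png",cv2.resize(t["pixels"][165:325,265:425,::-1],(600,600),interpolation=cv2.INTER_CUBIC))
print(r.state()["tcp_pos"],r.state()["ee_rot"])
E
```

```text
[0.44980123 0.01549619 0.1984033 ] [ 3.14063107e+00 -1.92452386e-04  8.75673921e-01]
```

View pics/w3.png

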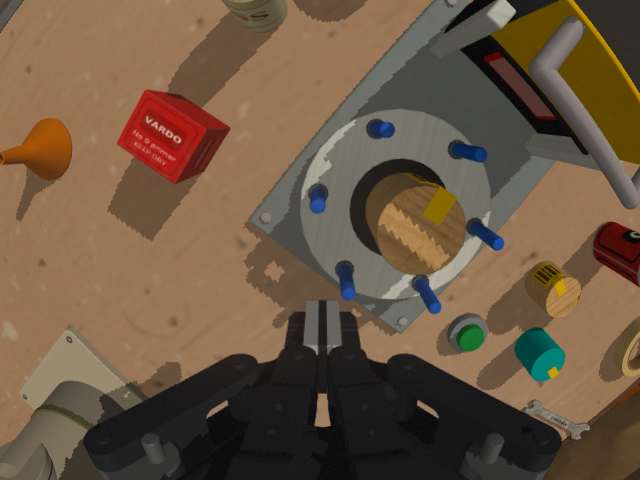

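The tab now points roughly at the scanner: it is at (440,206) on the blank top at (415,225). I measure its heading numerically.

```bash
cat > tab.py <<'E'
import numpy as np,cv2,pickle,sys
def bp(s,pts,z,fish):
    K=s["intrinsics"];q=(np.array(pts,float)-K[:2,2])/K[0,0];r=np.hypot(*q.T)
    if fish: k=np.where(r>1e-9,np.sin(r)/r,1);d=np.c_[q*k[:,None],np.cos(r)]
    else: d=np.c_[q,np.ones(len(q))]
    d=d@s["R"];C=-s["R"].T@s["t"];return C[:2]+d[:,:2]*((z-C[2])/d[:,2])[:,None]
def blobs(s,fish,near=(.5127,-.0259),z=.095):
    hsv=cv2.cvtColor(s["pixels"],cv2.COLOR_RGB2HSV)
    m=cv2.inRange(hsv,(21,170,110),(32,255,255));n,l,st,c=cv2.connectedComponentsWithStats(m)
    for i in range(1,n):
        if st[i,4]<25: continue
        p=np.argwhere(l==i)[:,::-1];w=bp(s,p,z,fish)
        if np.linalg.norm(w.mean(0)-near)<.045:
            cs,_=cv2.findContours((l==i).astype("uint8"),cv2.RETR_EXTERNAL,cv2.CHAIN_APPROX_NONE)
            rc=cv2.minAreaRect((bp(s,cs[0][:,0],z,fish)*1000).astype("float32"))
            print("px",c[i].round(1),st[i,4],"world",w.mean(0).round(4),"rect mm",np.round(rc[0],1),np.round(rc[1],1),round(rc[2],1))
            d=w-np.array(w.mean(0));print(" dir from centre",np.degrees(np.arctan2(*(w.mean(0)-near)[::-1])).round(1))
def wood(s,fish):
    hsv=cv2.cvtColor(s["pixels"],cv2.COLOR_RGB2HSV);
    return hsv
if __name__=="__main__":
    for f,fi in(("w3.pkl",1),("t3.pkl",0),("w1.pkl",1)):
        print(f);blobs(pickle.load(open(f,"rb")),fi)
    s=pickle.load(open("w3.pkl","rb"))
    # plate edges/posts from picture
    for n,p,z in(("handle ends",[(560,30),(632,203)],.191),("plate L edge",[(250,222),(450,4)],.01),("plate front edge",[(250,222),(403,331)],.01)):
        w=bp(s,p,z,1);v=w[1]-w[0];print(n,w.round(4).tolist(),np.degrees(np.arctan2(v[1],v[0])).round(1))
E
python3 tab.py
python3 - <<'E'
import cv2,pickle
s=pickle.load(open("w3.pkl","rb"));a=s["pixels"][90:330,280:540,::-1]
cv2.imwrite("pics/c3.png",cv2.resize(a,(650,600),interpolation=cv2.INTER_CUBIC))
E
```

```text
w3.pkl
px [439.2 205.5] 718 world [ 0.5335 -0.0165] rect mm [533.4 -16.6] [24.1 16.4] 21.0
 dir from centre 24.4
t3.pkl
w1.pkl
px [190.5 191.3] 623 world [ 0.5019 -0.0006] rect mm [509.    2.7] [35.4 24.4] 30.2
 dir from centre 113.2
handle ends [[0.6238, 0.0492], [0.6178, -0.0518]] -93.4
plate L edge [[0.3958, 0.0528], [0.673, 0.096]] 8.9
plate front edge [[0.3958, 0.0528], [0.4374, -0.1378]] -77.7
```

View pics/c3.png

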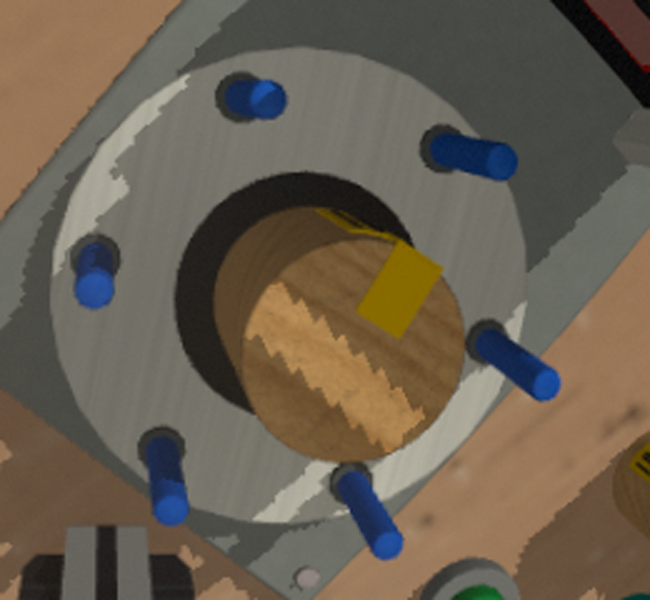

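Tab axis is at 21.0° and the station heads about 10.8°, so about 10° more clockwise is needed.

Request:
{"op": "arm_command", "data": {"plan": [[[0, 0, 0.8, 0, 0, 0, 0], [0, 0, 0.8, 0, 0, 0, 0], [0, 0, 0.8, 0, 0, 0, 0], [0, 0, 0.8, 0, 0, 0, 0], [0, 0, 0.8, 0, 0, 0, 0], [0, 0, 0.7, 0, 0, 0, 0], [0, 0, 0, 0, 0, 0, 0], [0.1, 0, 0, 0, 0, 0, 0], [0.1, 0, 0, 0, 0, 0, 0], [0.11, 0.003, 0, 0, 0, 0.32, 0], [0.11, 0.003, 0, 0, 0, 0.32, 0], [0.11, 0.003, 0, 0, 0, 0.32, 0], [0.06, 0.002, 0, 0, 0, 0.17, 0], [0.03, 0.001, 0, 0, 0, 0.1, 0], [0, 0, 0, 0, 0, 0, 0], [0, 0, 0, 0, 0, 0, 0]]]}}

```text
t: 16.0
tcp_pos: [0.4628, 0.0293, 0.0575]
ee_rot: [3.141, -0.0, 0.705]
force: [0.4, -0.3, 0.2]
opening: 0.0001
grip_force: 0.0
```

Request:
{"op": "arm_command", "data": {"plan": [[[-0.2, 0, 0, 0, 0, 0, 0], [0, 0, -0.8, 0, 0, 0, 0], [0, 0, -0.8, 0, 0, 0, 0], [0, 0, -0.8, 0, 0, 0, 0], [0, 0, -0.8, 0, 0, 0, 0], [0, 0, -0.8, 0, 0, 0, 0], [0, 0, -0.8, 0, 0, 0, 0], [0, 0, -0.5, 0, 0, 0, 0], [0, 0, 0, 0, 0, 0, 0], [0, 0, 0, 0, 0, 0, 0]]]}}

```text
t: 17.0
tcp_pos: [0.4577, 0.0252, 0.2158]
ee_rot: [3.141, 0.0, 0.704]
force: [-0.2, -0.4, -1.1]
opening: -0.0
grip_force: 0.0
```

```bash
python3 - <<'E'
from cell import r,cams
import cv2,pickle
from tab import *
s=cams.snapshot("wrist");pickle.dump(s,open("w4.pkl","wb"))
blobs(s,1)
# station heading: plate left/right edges via the grey/bench boundary in the first top picture
d=pickle.load(open("d0.pkl","rb"))["top"];im=d["pixels"].astype(int)
sat=im[:,:,0]-im[:,:,2]   # bench is reddish, plate grey
for side,rng in(("L",(262,300)),("R",(335,375))):
    P=[]
    for v in range(215,290):
        row=sat[v,rng[0]:rng[1]]; g=np.diff(row); j=np.argmin(g) if side=="L" else np.argmax(g)
        if abs(g[j])>15:P.append((rng[0]+j+.5,v))
    w=bp(d,P,.01,0).astype("float32");l=cv2.fitLine(w,cv2.DIST_HUBER,0,.001,.001).ravel()
    print(side,len(P),np.degrees(np.arctan2(l[1],l[0])),l[2:])
print(r.state()["tcp_pos"],r.state()["ee_rot"])
E
```

```text
px [435.1 200. ] 653 world [ 0.5342 -0.0206] rect mm [534.3 -20.7] [24.1 16.5] 11.0
 dir from centre 13.9
L 75 11.310786 [0.5413557  0.08357847]
R 75 10.871198 [ 0.56214345 -0.11574962]
[0.45747388 0.02521978 0.21535478] [-3.14101031e+00  9.46941220e-04  7.03972550e-01]
```

The label is at 11.0° and the station at 11.1°, so it is aligned. Next is the button.

Request:
{"op": "arm_command", "data": {"plan": [[[-0.44, 0.71, 0, 0, 0, 0, 0], [-0.44, 0.71, 0, 0, 0, 0, 0], [-0.44, 0.71, 0, 0, 0, 0, 0], [-0.44, 0.71, 0, 0, 0, 0, 0], [-0.44, 0.71, 0, 0, 0, 0, 0], [-0.44, 0.71, 0, 0, 0, 0, 0], [-0.44, 0.71, 0, 0, 0, 0, 0], [-0.44, 0.71, 0, 0, 0, 0, 0], [-0.44, 0.71, 0, 0, 0, 0, 0], [0, 0, 0, 0, 0, 0, 0], [0, 0, 0, 0, 0, 0, 0]]]}}

```text
t: 18.15
tcp_pos: [0.491, -0.1974, 0.215]
ee_rot: [-3.139, 0.001, 0.703]
force: [-0.2, 0.8, -0.1]
opening: -0.0002
grip_force: 0.0
```

```bash
python3 - <<'E'
from cell import r,cams
from tab import *
s=cams.snapshot("wrist");w4=pickle.load(open("w4.pkl","rb"));t=pickle.load(open("d0.pkl","rb"))["top"]
for n,q,f in(("w5",s,1),("w4",w4,1),("top",t,0)):
    hsv=cv2.cvtColor(q["pixels"],cv2.COLOR_RGB2HSV);m=cv2.inRange(hsv,(55,140,50),(75,255,255))
    k,l,st,c=cv2.connectedComponentsWithStats(m)
    for i in range(1,k):
        if st[i,4]<40:continue
        for z in(.015,.025,.035):
            w=bp(q,[c[i]],z,f)[0]
            if np.hypot(*(w-[.4916,-.1977]))<.05:print(n,c[i].round(1),st[i],z,w.round(4))
a=r.state();print(a["tcp_pos"],a["ee_rot"],a["force"])
E
```

```text
w5 [320.1 210.1] [304 194  33  33 795] 0.015 [ 0.4909 -0.195 ]
w5 [320.1 210.1] [304 194  33  33 795] 0.025 [ 0.4928 -0.1935]
w5 [320.1 210.1] [304 194  33  33 795] 0.035 [ 0.4946 -0.1921]
w4 [488.3 314.7] [476 302  26  26 527] 0.015 [ 0.491  -0.1952]
w4 [488.3 314.7] [476 302  26  26 527] 0.025 [ 0.4919 -0.1872]
w4 [488.3 314.7] [476 302  26  26 527] 0.035 [ 0.4927 -0.1792]
top [391.  275.6] [386 270  11  12 107] 0.015 [ 0.491  -0.1957]
top [391.  275.6] [386 270  11  12 107] 0.025 [ 0.4901 -0.1941]
top [391.  275.6] [386 270  11  12 107] 0.035 [ 0.4893 -0.1925]
[ 0.49123205 -0.19664456  0.215354  ] [-3.13992173e+00  3.35782324e-04  7.04700009e-01] [0.53364475 0.31906199 0.56977749]
```

Request:
{"op": "arm_command", "data": {"plan": [[[0.03, -0.04, 0.9, 0, 0, 0, 0], [0, 0, 0.9, 0, 0, 0, 0], [0, 0, 0.9, 0, 0, 0, 0], [0, 0, 0.9, 0, 0, 0, 0], [0, 0, 0.9, 0, 0, 0, 0], [0, 0, 0.9, 0, 0, 0, 0], [0, 0, 0.6, 0, 0, 0, 0], [0, 0, 0.2, 0, 0, 0, 0], [0, 0, 0, 0, 0, 0, 0]]]}}

```text
t: 19.1
tcp_pos: [0.4911, -0.195, 0.0298]
ee_rot: [-3.14, 0.0, 0.705]
force: [0.2, 0.8, -0.0]
opening: -0.0002
grip_force: 0.0
```

Request:
{"op": "arm_command", "data": {"plan": [[[0, 0, 0.15, 0, 0, 0, 0], [0, 0, 0.1, 0, 0, 0, 0], [0, 0, 0.1, 0, 0, 0, 0], [0, 0, 0, 0, 0, 0, 0]]]}}

```text
t: 19.5
tcp_pos: [0.4919, -0.1962, 0.0201]
ee_rot: [3.141, -0.001, 0.704]
force: [0.3, 0.3, 2.6]
opening: 0.0001
grip_force: 1.0
```

Contact at about z = 0.020. I press on in small steps.

Request:
{"op": "arm_command", "data": {"plan": [[[0, 0, 0.08, 0, 0, 0, 0], [0, 0, 0.08, 0, 0, 0, 0], [0, 0, 0.05, 0, 0, 0, 0], [0, 0, 0, 0, 0, 0, 0], [0, 0, 0, 0, 0, 0, 0]]]}}

```text
t: 20.0
tcp_pos: [0.4922, -0.1963, 0.0156]
ee_rot: [3.14, -0.0, 0.704]
force: [-9.4, 4.3, 27.9]
opening: -0.0003
grip_force: 14.0
```

Request:
{"op": "arm_command", "data": {"plan": [[[0, 0, 0.02, 0, 0, 0, 0], [0, 0, 0, 0, 0, 0, 0]]]}}

```text
t: 20.2
tcp_pos: [0.4922, -0.1963, 0.0155]
ee_rot: [3.14, 0.0, 0.704]
force: [-10.4, 4.5, 34.1]
opening: -0.0002
grip_force: 17.0
```

```bash
python3 - <<'E'
from cell import r,cams
import cv2
s=cams.snapshot("scene")["pixels"];w=cams.snapshot("wrist")["pixels"]
a=cv2.resize(s[190:290,350:450],(400,400),interpolation=cv2.INTER_CUBIC)
b=cv2.resize(w[180:380,220:420],(400,400),interpolation=cv2.INTER_CUBIC)
cv2.imwrite("pics/p1.png",cv2.hconcat([a,b])[:,:,::-1])
print(r.state()["tcp_pos"],r.state()["force"])
E
```

```text
[ 0.49222211 -0.19628148  0.01551649] [-11.83350404   3.79289286  34.66036074]
```

View pics/p1.png

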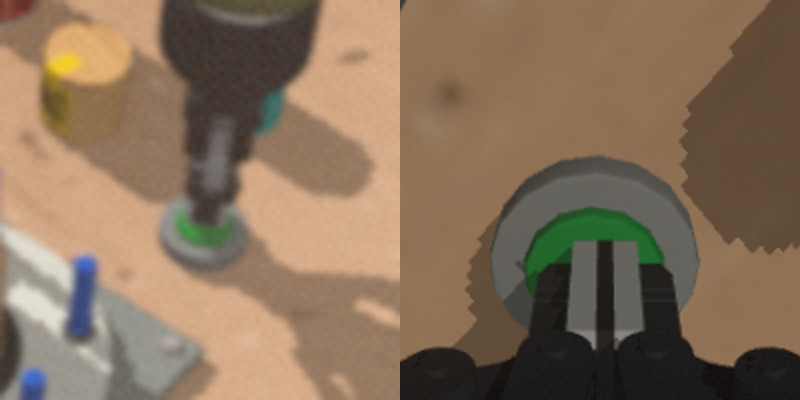

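The scene half shows the fingers on the green button, which is sunk nearly flush. The position is hard-stopped at 34 N. I'll check the travel while releasing.

Request:
{"op": "arm_command", "data": {"plan": [[[0, 0, -0.2, 0, 0, 0, 0], [0, 0, 0, 0, 0, 0, 0], [0, 0, 0, 0, 0, 0, 0]]]}}

```text
t: 20.6
tcp_pos: [0.492, -0.1962, 0.0191]
ee_rot: [3.14, -0.001, 0.704]
force: [2.0, -0.1, 3.0]
opening: -0.0001
grip_force: 1.2
```

Request:
{"op": "arm_command", "data": {"plan": [[[0, 0, -0.05, 0, 0, 0, 0], [0, 0, 0, 0, 0, 0, 0], [0, 0, 0, 0, 0, 0, 0]]]}}

```text
t: 20.9
tcp_pos: [0.4914, -0.1961, 0.0203]
ee_rot: [-3.142, 0.0, 0.704]
force: [2.3, -0.2, 1.0]
opening: 0.0005
grip_force: 0.9
```

Request:
{"op": "arm_command", "data": {"plan": [[[0, 0, -0.06, 0, 0, 0, 0], [0, 0, 0, 0, 0, 0, 0], [0, 0, 0, 0, 0, 0, 0]]]}}

```text
t: 21.2
tcp_pos: [0.4912, -0.196, 0.0221]
ee_rot: [-3.141, 0.0, 0.704]
force: [1.3, -0.1, 0.7]
opening: 0.0003
grip_force: 0.5
```

Request:
{"op": "arm_command", "data": {"plan": [[[0, 0, -1, 0, 0, 0, 0], [0, 0, -1, 0, 0, -1, 0], [0, 0, -1, 0, 0, -1, 0], [0, 0, -1, 0, 0, -1, 0], [0, 0, -1, 0, 0, -1, 0], [0, 0, -1, 0, 0, -1, 0.31], [0, 0, -1, 0, 0, -1, 0.31], [0, 0, -1, 0, 0, -1, 0.31], [0, 0, 0, 0, 0, -0.5, 0.31], [0, 0, 0, 0, 0, 0, 0.31]]]}}

```text
t: 22.2
tcp_pos: [0.4914, -0.1961, 0.2626]
ee_rot: [3.141, 0.001, 1.752]
force: [0.2, 0.2, -0.7]
opening: 0.0267
grip_force: 0.0
```

Request:
{"op": "arm_command", "data": {"plan": [[[0.68, 0.63, 0, 0, 0, 0, 0.31], [0.68, 0.63, 0, 0, 0, 0, 0.31], [0.68, 0.63, 0, 0, 0, 0, 0.31], [0.68, 0.63, 0, 0, 0, 0, 0.31], [0.68, 0.63, 0, 0, 0, 0, 0.31], [0.68, 0.63, 0, 0, 0, 0, 0.31], [0.68, 0.63, 0, 0, 0, 0, 0.31], [0.68, 0.63, 0, 0, 0, 0, 0.31], [0, 0, 0, 0, 0, 0, 0.31], [0, 0, 0, 0, 0, 0, 0.31], [0, 0, 0, 0, 0, 0, 0.31]]]}}

```text
t: 23.3
tcp_pos: [0.6104, -0.0096, 0.2615]
ee_rot: [-3.14, 0.001, 1.749]
force: [0.7, -0.2, 0.4]
opening: 0.0262
grip_force: 0.0
```

Request:
{"op": "arm_command", "data": {"plan": [[[0, 0, 0.7, 0, 0, 0, 0.31], [0, 0, 0.7, 0, 0, 0, 0.31], [0, 0, 0.6, 0, 0, 0, 0.31], [0, 0, 0.5, 0, 0, 0, 0.31], [0, 0, 0.4, 0, 0, 0, 0.31], [0, 0, 0.13, 0, 0, 0, 0.31], [0, 0, 0, 0, 0, 0, 0.31], [0, 0, 0, 0, 0, 0, 0], [0, 0, 0, 0, 0, 0, 0], [0, 0, 0, 0, 0, 0, 0], [0, 0, 0, 0, 0, 0, 0], [0, 0, 0, 0, 0, 0, 0]]]}}

```text
t: 24.5
tcp_pos: [0.6098, -0.0087, 0.1715]
ee_rot: [-3.139, 0.0, 1.751]
force: [-7.5, -2.2, -0.4]
opening: 0.0099
grip_force: 48.7
```

Request:
{"op": "arm_command", "data": {"plan": [[[0, 0, 0.4, 0, 0, 0, 0], [0, 0, 0.5, 0, 0, 0, 0], [0, 0, 0.5, 0, 0, 0, 0], [0, 0, 0.5, 0, 0, 0, 0], [0, 0, 0.4, 0, 0, 0, 0], [0, 0, 0.2, 0, 0, 0, 0], [0, 0, 0, 0, 0, 0, 0], [0, 0, 0, 0, 0, 0, 0]]]}}

```text
t: 25.3
tcp_pos: [0.6099, -0.0086, 0.0972]
ee_rot: [-3.139, 0.001, 1.751]
force: [-11.2, -2.2, 7.4]
opening: 0.0107
grip_force: 49.8
```

Request:
{"op": "arm_command", "data": {"plan": [[[0, 0, 0.1, 0, 0, 0, 0], [0, 0, 0, 0, 0, 0, 0], [0, 0, 0, 0, 0, 0, 0]]]}}

```text
t: 25.6
tcp_pos: [0.61, -0.0087, 0.0969]
ee_rot: [-3.14, 0.002, 1.751]
force: [-24.1, -1.9, 31.7]
opening: 0.0106
grip_force: 52.3
```

At the lower stop. I release, rise and verify.

Request:
{"op": "arm_command", "data": {"plan": [[[0, 0, 0, 0, 0, 0, 0.31], [0, 0, 0, 0, 0, 0, 0.31], [0, 0, 0, 0, 0, 0, 0.31], [0, 0, -0.4, 0, 0, 0, 0.31], [0, 0, -0.8, 0, 0, 0, 0.31], [0, 0, -0.8, 0, 0, 0, 0.31], [0, 0, -0.8, 0, 0, 0, 0.31], [0, 0, -0.8, 0, 0, 0, 0.31], [0, 0, -0.8, 0, 0, 0, 0.31], [0, 0, -0.2, 0, 0, 0, 0.31], [0, 0, 0, 0, 0, 0, 0.31], [0, 0, 0, 0, 0, 0, 0.31]]]}}

```text
t: 26.8
tcp_pos: [0.6106, -0.0084, 0.2304]
ee_rot: [-3.14, -0.0, 1.751]
force: [-0.0, 0.7, -0.5]
opening: 0.0264
grip_force: 0.0
```

```bash
python3 - <<'E'
from cell import r,cams
from tab import *
s=cams.snapshot("wrist");blobs(s,1)
q=cams.snapshot("scene")["pixels"]
a=cv2.resize(q[150:390,200:440],(400,400),interpolation=cv2.INTER_CUBIC);b=cv2.resize(s["pixels"][80:320,120:480],(400,267))
b=cv2.copyMakeBorder(b,0,133,0,0,cv2.BORDER_CONSTANT)
cv2.imwrite("pics/f.png",cv2.hconcat([a,b])[:,:,::-1]);print(r.state()["tcp_pos"],r.state()["force"])
E
```

```text
px [228.9 226.6] 769 world [ 0.5376 -0.0183] rect mm [536.6 -13.2] [36.8 29.2] 82.7
 dir from centre 17.0
[ 0.61037659 -0.00839848  0.23000157] [ 0.36263935 -0.141604   -0.23364943]
```

View pics/f.png

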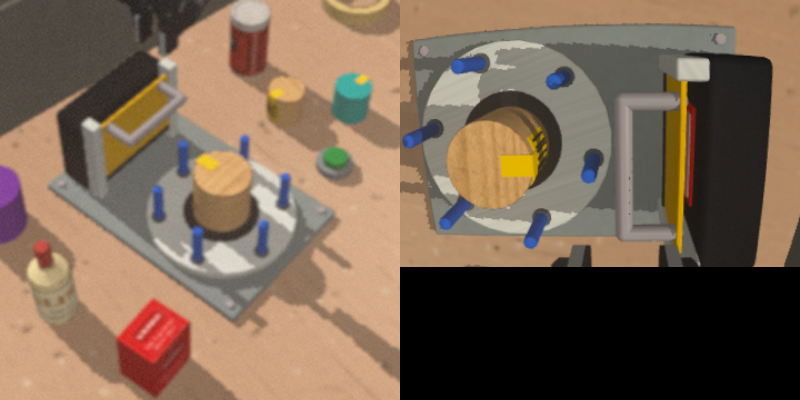

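The final view shows the shutter down, the tab pointing squarely at the scanner, the button released and the bystanders where they were.

```bash
python3 -c "
from cell import job
print(job.job_done())"
```

```text
the job is handed in; nothing more can be done
None
```

I handed the job in at about 27 s. The shutter went up to its stop, the label was turned to face the scanner (measured within about 1°), the trigger was pressed to its stop and the shutter was lowered to its stop again. I saw no contact with the blank or the bystanders. The hand-in returned no verdict.

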